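Post the cleaned lock through the chute flap

ROBOT

A 6-joint arm with a two-finger parallel gripper is mounted at the origin on the work surface. World frame = base frame: x ahead of the robot, y to its left, z up, the work surface at z = 0. Lengths are in mm, angles in rad, forces in N, time in s.
With the tool pointing down it reaches from about 275 to 850 mm from the base axis. Payload 5.2 kg.
Tool frame: the origin (TCP) lies midway between the tips of the shut fingers; the grasp point (between the pads) lies env.hold_point_z behind it (env.hold_point_z is the distance from the TCP to the grasp point, in mm); x points along the fingers, y is the direction in which the jaws open and shut, and the axes are right-handed (so a half turn about x gives the same grasp; the last joint's range is limited). The gripper opens to 85 mm and grips with 20 to 120 N. Pads are 22 mm wide; open, the fingers measure 114 mm over their backs; the gripper's body (76 mm by 85 mm) begins 54 mm behind the grasp point. The pads swing forward as they close: fully open they stand 13 mm farther back than shut.
Start: joints at [-1.308, 0.259, 1.535, -0, 1.348, -0.203], TCP at [247.046, -491.399, 198.81] pointing down, gripper open.
Joint ranges: [-3.14, 3.14], [-0.91, 2.08], [0.19, 2.58], [-1.22, 4.36], [0.22, 2.71], [-3.12, 3.12]. Speed limits (rad/s): [2.57, 2.57, 3.14, 3.14, 3.14, 3.14].

INTERFACE

Orientations are given as a unit quaternion [w, x, y, z].
In Python, from bench import env, cams gives the robot as it stands.
- The arm moves only by the tool apply_moves, never from a script. Its argument "deltas" is a list of rows, each an object with "travel": the shift along the tool's x, y, z in mm, a list of three; "yaw": the turn about the tool's x in rad. In form: [{"travel": [x, y, z], "yaw": yaw}, ...]. A call has exactly 10 rows; each row is the pose to reach, as a shift and turn from the pose commanded when the call began, along the tool's axes at that moment; what a row does not reach only later rows make up. A row lasts 1/8 s, in which the tool goes at most 62.5 mm and 10.7 degrees, less where a joint would pass 70% of its speed; a pose out of reach is approached as far as the arm can. A call with a gripper value outside its range is refused whole. "claw" is the finger opening in mm, from 0 to 85.4, set as the call begins (left out, the last holds). The fingers move at their own pace and stop on an object; "squeeze" is the grip in N (left out, the last holds). Time passes only in rows, so rows that repeat a pose let the fingers close, or fill a call up. It gives the time, the measured TCP pose, the force and the opening at its end, in the units of the state.
- env.get_state(): the state, without advancing time (a new reading comes with each control period).
- cams.camera(name): name is "scene" or "top" or "wrist"; returns (picture, depth): 420x560x3 uint8, red, green, blue; 420x560 float32, mm along the optical axis (not along the pixel's ray), 0 where there is no reading.
- cams.camera_params(name): a dict with "intrinsics" (3x3 intrinsics, pixels), "xyz" and "attitude" of the camera in the world. Camera axes: x right, y down, z forward; pixel columns grow to the right and rows downward; lengths in mm; the calibration is good to about 2 mm. The wrist camera is an equidistant fisheye: a pixel r from the principal point sees the ray r / f radians off the axis. A picture is of the moment at which its call begins: read the wrist's pose just before it. camera_params takes no time and is no camera call; for the wrist camera it gives the pose at the moment of the call.
- env.job_done(): hands the job in, once; it reports no verdict.
The state is a dict: "time_s": time; "joint_pos": joint angles; "joint_velocities": joint speeds; "tau": joint torques, N m; "tool_pos": TCP position; "ee_rot": TCP orientation; "force": force on the tool from outside, world axes, zero at the start; "ft_torque": the same for the moment, N m; "opening": opening from 0.0 (shut) to 1.0 (fully open).
Only numpy, scipy, OpenCV 4.12 (cv2) and the standard library are available. Lean on these libraries where they do the work, as an engineer would, in place of code of your own. Each camera call takes 0.05 s, during which the arm holds its last target. There are 200 camera calls.

TASK

Push the old rim lock along the feed deck of the chute with the fingertips so that it swings the hanging flap open, goes through under it and slides down into the tray behind; then draw the fingers back out so that the flap falls fully shut behind it. Do not grip or lift the lock, and leave the door knob, the jar and the screwdriver where they are.

Things in the scene. Friction and masses are not known exactly. Their poses are not given: they have to be found in the camera images.
- chute: Fixed sheet-steel drop chute with green sides. Origin at bench level under the flap, mid-width; x is the feed direction (level), y across, z up. Smooth level feed deck, upper face 80 mm above the bench, from x -220 to x +30 mm, 142 mm wide between side lips that rise 8 mm above it (tops 88 mm above the bench).
- deck_edge (a point): Middle of the edge where the deck ends, 30 mm past the flap, 80 mm above the bench. Beyond it a steel slide falls at 40, then 23 degrees, into an open tray with a level floor 12 mm above the bench, 144 to 270 mm past the flap, its walls 60 mm high. A lock whose middle is pushed past this edge tips over and slides down by itself.
- crossbar (a point): Middle of the fixed 8 mm thick crossbar that carries the flap, 135 mm above the bench (55 mm above the deck), between two posts 142 mm high at y +-73 mm. The opening below is 142 mm wide. The bar stays put: an upright finger can follow the lock only up to it.
- flap (a joint): Angle of the flap, an aluminium sheet 132 mm wide hanging 52 mm below the crossbar's axis, 120 g. 0 hangs shut, lower edge 3 mm above the deck (it cannot swing towards the feed side); grows to 1.5 as it swings away in the feed direction. Under 1 N at its lower edge opens it; the lock lying beneath holds it open at about 0.9; gravity shuts it in about a second.
- lock_mid (a point): Middle of the rim lock's dark steel case, 100 (x) by 65 (y) by 22 mm high, 11 mm above its underside; 0.3 to 0.65 kg, flat on the deck before the flap. Brass bolt 18 mm wide sticks out 12 mm from its front (+x, to the flap), a 4 mm high hub stands on top; the rear end (-x) is flat. It lies up to 20 mm off the deck's middle line and is turned up to 0.25 rad from it.
- doorknob: Loose brass door knob standing on the bench beside the deck, 52 mm across, 60 mm high, origin at its foot. Leave alone.
- jar: Loose amber glass jar with a steel lid, 60 mm across, 80 mm high, standing beside the chute, near the flap; origin at its foot. Leave alone.
- driver: Loose screwdriver, 180 mm long, wooden handle, lying on the bench beside the deck; origin at its underside near mid-length. Leave alone.

How it is judged:
By the outcome, as a careful person would: the job done as asked, in the order asked, and still so for the second after the job is handed in, with the robot touching nothing.
It also fails if it takes over 35 s, if anything falls off the work surface, if the arm or the gripper's body presses on something with over 40 N, if the wrist force passes 120 N, or if a joint passes its speed limit or range.

## Working session

There is one attempt and no reset: what is moved stays moved. The work goes in short steps, Python scripts to look and compute and a tool call to move; the robot and the scene stay as the last step left them, time stands still between calls to the robot, and variables do not carry over. Pictures are saved under pics/ and viewed, on a budget of 10 in all, crops included, one or two more only if the job needs it, and the job is handed in when it is done.

Besides the shell and the picture viewer there is one more tool, called after "Call:" as name(argument=value, ...) on one line, values as JSON. apply_moves: Moves the arm, as the interface text tells. Its arguments: {"type":"object","properties":{"deltas":{"type":"array","items":{"type":"object","properties":{"travel":{"type":"array","items":{"type":"number"}},"yaw":{"type":"number"}}}},"claw":{"type":"number"},"squeeze":{"type":"number"}},"required":["deltas"]}

```bash
mkdir -p pics
cat > h.py <<'E'
import numpy as np, cv2
from bench import env, cams
from scipy.spatial.transform import Rotation as R
def snap(n,f):
    p,d=cams.camera(n); cv2.imwrite(f'pics/{f}.png',p[:,:,::-1]); np.save(f'pics/{f}.npy',d); return p,d
def RT(n):
    c=cams.camera_params(n); a=np.array(c['attitude'],float)
    r=R.from_quat(a[[1,2,3,0]]).as_matrix() if a.size==4 else a
    return np.array(c['intrinsics']),np.array(c['xyz']),r
def cloud(n,d):
    K,t,r=RT(n); v,u=np.indices(d.shape)
    c=np.stack([(u-K[0,2])/K[0,0]*d,(v-K[1,2])/K[1,1]*d,d],-1); return c@r.T+t
E
python3 - <<'E'
from h import *
for n in('top','scene'):
    snap(n,n); print(n,cams.camera_params(n))
print(env.get_state(),env.hold_point_z)
E
```

```text
top {'intrinsics': array([[388.1200765 ,   0.        , 277.84946438],
       [  0.        , 388.1200765 , 203.54482439],
       [  0.        ,   0.        ,   1.        ]]), 'xyz': array([500.57769479,  30.13267757, 857.53629624]), 'attitude': array([-0.04062771,  0.70709108, -0.70461163,  0.04352056])}
scene {'intrinsics': array([[451.72204329,   0.        , 278.27859356],
       [  0.        , 451.72204329, 210.26335678],
       [  0.        ,   0.        ,   1.        ]]), 'xyz': array([1018.80369685,  137.30978796,  833.38016085]), 'attitude': array([-0.15742298,  0.57840177,  0.7713952 , -0.21358567])}
{'time_s': 0.1, 'joint_pos': array([-1.30779742e+00,  2.59308451e-01,  1.53598104e+00,  1.46049827e-05,
        1.34797195e+00, -2.02829894e-01]), 'joint_velocities': array([ 0.00117517, -0.00072904, -0.00406377, -0.00151943,  0.00107703,
       -0.00029077]), 'tau': array([ 4.80645831e-03, -4.46962631e+01, -2.91251224e+01,  2.76226785e-05,
        6.14645483e-03,  2.52292591e-05]), 'tool_pos': array([ 246.91350026, -490.88013019,  198.03425674]), 'ee_rot': array([-0.16261923, -0.68800068, -0.16379901,  0.68802611]), 'force': array([-0.22494891,  0.28563248,  0.45852363]), 'ft_torque': array([ 0.03891763, -0.04831468,  0.00220799]), 'opening': 1.0061946046584862} 18.700000000000003
```

View pics/top.png

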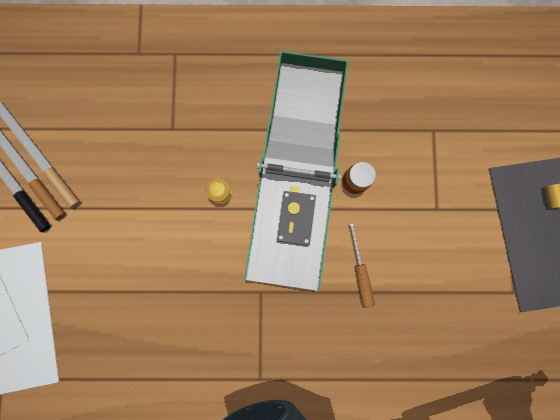

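View pics/scene.png

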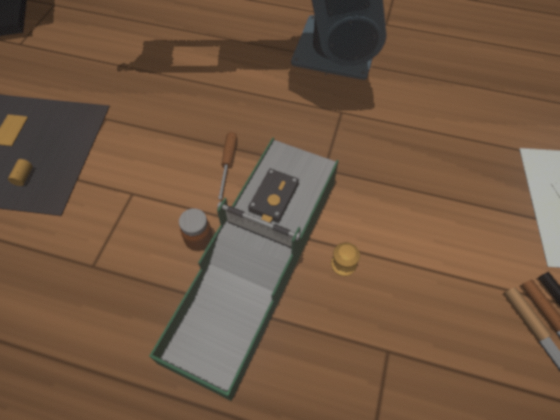

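The top view shows the chute with its deck at about (245-330, 175-290), the lock at (297,217), the flap bar at (262-335, 165-180), the knob at (218,189), the jar at (360,178) and the driver at (362,265). Next I measure these with depth and a crop.

Run:
```python
from h import *
d=np.load('pics/top.npy'); P=cloud('top',d); im=cv2.imread('pics/top.png')
c=cv2.resize(im[150:300,235:385],(750,750),interpolation=cv2.INTER_CUBIC)[:600*750//600]
cv2.imwrite('pics/crop.png',cv2.resize(c,(600,600)))
for u,v in [(270,200),(260,270),(308,280),(310,190),(297,230),(290,220),(218,189),(362,174),(300,172),(310,90),(364,285),(265,168),(337,178)]: print((u,v),P[v,u].round(1))
g=im.astype(int).max(2)
roi=np.zeros(g.shape,bool); roi[185:255,270:325]=1
m=roi&(g<110)&(P[...,2]>92)&(P[...,2]<112)
n,l,s,_=cv2.connectedComponentsWithStats(m.astype(np.uint8)); k=1+s[1:,4].argmax(); m=l==k
print('lock',m.sum(),cv2.minAreaRect(P[m][:,:2].astype(np.float32)),np.median(P[m][:,2]))
# deck
roi[:]=0; roi[182:295,240:335]=1
m=roi&(abs(P[...,2]-80)<4); q=P[m][:,:2].astype(np.float32)
print('deck',m.sum(),cv2.minAreaRect(q),np.median(P[m][:,2]))
hi=(P[...,2]>125)&(P[...,2]<150); hi[:150]=0; hi[195:]=0; hi[:,:255]=0;hi[:,340:]=0
print('bar',hi.sum(),cv2.minAreaRect(P[hi][:,:2].astype(np.float32)))
```

```text
(270, 200) [600.8  43.   79.3]
(260, 270) [461.2  62.   79.7]
(308, 280) [442.  -32.8  80.6]
(310, 190) [621.8 -38.2  77.9]
(297, 230) [539.3 -10.2 102.1]
(290, 220) [558.7   3.4 102. ]
(218, 189) [626.1 151.6  59.1]
(362, 174) [ 654.7 -144.    80.8]
(300, 172) [646.5 -14.2 139. ]
(310, 90) [862.7 -45.6  10.8]
(364, 285) [ 427.7 -155.7   23.5]
(265, 168) [657.7  52.3 121.3]
(337, 178) [635.  -83.4 141. ]
lock 607 ((563.043212890625, -8.494377136230469), (63.36481475830078, 98.45684051513672), 82.25697326660156) 101.18128256758496
deck 5645 ((540.2215576171875, 6.375740051269531), (146.70635986328125, 218.2466583251953), 82.28763580322266) 79.35349520585203
bar 506 ((649.92626953125, -10.500213623046875), (157.20680236816406, 29.750593185424805), 82.04049682617188)
```

View pics/crop.png

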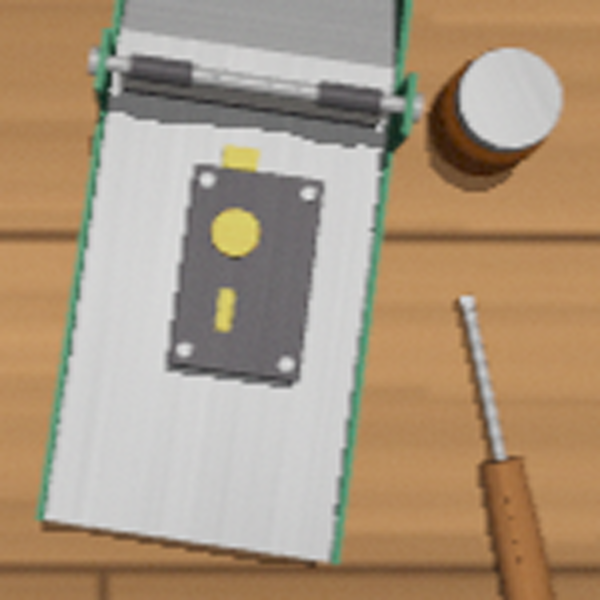

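```bash
cat >> h.py <<'E'
U=np.array([.991,-.1345,0]);N=np.array([.1345,.991,0]);O=np.array([650.2,-8.5,0])
def goal(x,y,z):
    s=env.get_state(); q=np.array(s['ee_rot']); T=R.from_quat(q[[1,2,3,0]]).as_matrix()
    g=O+x*U+y*N+[0,0,z]; tr=T.T@(g-s['tool_pos'])
    best=[]
    for sg in(1,-1):
        G=np.stack([[0,0,-1],sg*N,np.cross([0,0,-1],sg*N)],1)
        best.append(R.from_matrix(T.T@G).as_rotvec().round(4))
    p=s['tool_pos']-O
    print('t',s['time_s'],'chute',(p@U).round(1),(p@N).round(1),p[2].round(1),'F',s['force'].round(1),'op',s['opening'],'j',s['joint_pos'].round(2))
    print('travel',tr.round(1),'rot',best); print(T.round(3))
E
python3 -c "
from h import *
goal(-172,-11.7,198);goal(-172,-11.7,88)"
```

```text
t 0.1 chute -334.8 -532.3 198.0 F [-0.2  0.3  0.5] op 1.0061946046584862 j [-1.31  0.26  1.54  0.    1.35 -0.2 ]
travel [   0.7 -337.4 -428.5] rot [array([-2.5409e+00, -2.2000e-03,  2.0000e-04]), array([6.007e-01, 2.000e-04, 1.700e-03])]
[[-0.     0.449 -0.893]
 [ 0.002 -0.893 -0.449]
 [-1.    -0.002 -0.   ]]
t 0.1 chute -334.8 -532.3 198.0 F [-0.2  0.3  0.5] op 1.0061946046584862 j [-1.31  0.26  1.54  0.    1.35 -0.2 ]
travel [ 110.7 -337.2 -428.4] rot [array([-2.5409e+00, -2.2000e-03,  2.0000e-04]), array([6.007e-01, 2.000e-04, 1.700e-03])]
[[-0.     0.449 -0.893]
 [ 0.002 -0.893 -0.449]
 [-1.    -0.002 -0.   ]]
```

Call:
apply_moves(deltas=[{"travel":[0,-34,-43],"yaw":0.06},{"travel":[0,-68,-86],"yaw":0.12},{"travel":[0,-102,-129],"yaw":0.18},{"travel":[0,-136,-172],"yaw":0.24},{"travel":[0,-170,-215],"yaw":0.3},{"travel":[0,-204,-258],"yaw":0.36},{"travel":[0,-238,-301],"yaw":0.42},{"travel":[0,-272,-344],"yaw":0.48},{"travel":[0,-305,-386],"yaw":0.54},{"travel":[0,-337,-428],"yaw":0.6}], claw=25)

```text
time_s: 1.35
tool_pos: [478.4, 3.7, 198.6]
ee_rot: [0.048, -0.705, 0.048, 0.706]
force: [-0.4, -1.5, 1.0]
opening: 0.295
```

```bash
python3 -c "
from h import *
goal(-172,-11.7,88)"
```

```text
t 1.35 chute -171.9 -11.0 198.6 F [-0.4 -1.5  1. ] op 0.29505639323136307 j [-0.23  0.13  1.7  -0.    1.31  1.48]
travel [1.106e+02 7.000e-01 1.000e-01] rot [array([ 3.1405e+00, -2.0000e-04, -3.0000e-04]), array([-0.0011,  0.0002, -0.0001])]
[[-0.    -0.136 -0.991]
 [-0.    -0.991  0.136]
 [-1.     0.     0.   ]]
```

Call:
apply_moves(deltas=[{"travel":[20,0.7,0],"yaw":0},{"travel":[45,0.7,0],"yaw":0},{"travel":[65,0.7,0],"yaw":0},{"travel":[80,0.7,0],"yaw":0},{"travel":[92,0.7,0],"yaw":0},{"travel":[100,0.7,0],"yaw":0},{"travel":[105,0.7,0],"yaw":0},{"travel":[109,0.7,0],"yaw":0},{"travel":[110,0.7,0],"yaw":0},{"travel":[110,0.7,0],"yaw":0}])

```text
time_s: 2.6
tool_pos: [478.2, 1.2, 89.0]
ee_rot: [-0.047, 0.706, -0.047, -0.705]
force: [-0.1, -0.1, -0.1]
opening: 0.293
```

```bash
python3 -c "
from h import *
goal(-30,-11.7,88)
a,_=snap('scene','s2');b,_=snap('wrist','w2')
z=cv2.resize(a[120:330,140:420],(560,420),interpolation=cv2.INTER_CUBIC)
cv2.imwrite('pics/both.png',cv2.resize(np.hstack([z,b]),(800,300))[:,:,::-1])"
```

```text
t 2.6 chute -171.8 -13.5 89.0 F [-0.1 -0.1 -0.1] op 0.29295934297551834 j [-0.23  0.24  1.86  0.    1.05  1.47]
travel [   1.1   -1.7 -141.8] rot [array([-3.1409e+00,  0.0000e+00, -6.0000e-04]), array([ 0.0007, -0.0004, -0.    ])]
[[ 0.    -0.134 -0.991]
 [-0.    -0.991  0.134]
 [-1.     0.    -0.   ]]
```

View pics/both.png

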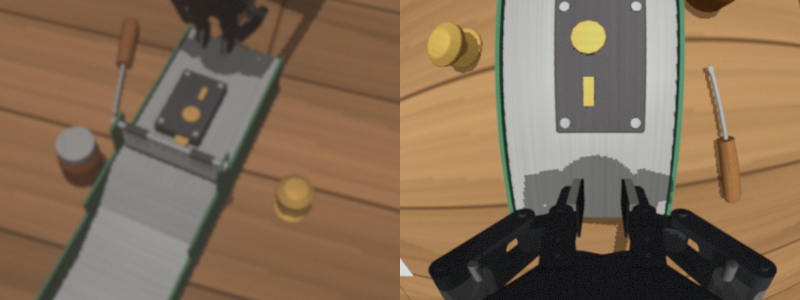

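The wrist view shows the fingers centred on the lock's rear end (finger middle at column 601, lock at 600) and square to it. I start pushing.

Call:
apply_moves(deltas=[{"travel":[0,-1.5,-10],"yaw":0},{"travel":[0,-1.5,-18],"yaw":0},{"travel":[0,-1.5,-25],"yaw":0},{"travel":[0,-1.5,-32],"yaw":0},{"travel":[0,-1.5,-40],"yaw":0},{"travel":[0,-1.5,-50],"yaw":0},{"travel":[0,-1.5,-60],"yaw":0},{"travel":[0,-1.5,-70],"yaw":0},{"travel":[0,-1.5,-78],"yaw":0},{"travel":[0,-1.5,-80],"yaw":0}])

```text
time_s: 3.95
tool_pos: [558.0, -8.1, 88.7]
ee_rot: [-0.047, 0.706, -0.047, -0.706]
force: [0.3, -0.4, 0.1]
opening: 0.294
```

```bash
python3 -c "
from h import *
goal(-22,-11.7,88)
a,_=snap('scene','s3');b,_=snap('wrist','w3')
z=cv2.resize(a[120:330,140:420],(560,420),interpolation=cv2.INTER_CUBIC)
cv2.imwrite('pics/both3.png',cv2.resize(np.hstack([z,b]),(800,300))[:,:,::-1])"
```

```text
t 3.95 chute -91.4 -12.0 88.7 F [ 0.3 -0.4  0.1] op 0.2942130438123436 j [-0.21  0.37  1.67  0.    1.11  1.49]
travel [  0.7  -0.2 -69.4] rot [array([-3.1409, -0.    , -0.    ]), array([ 0.0007, -0.    ,  0.    ])]
[[ 0.    -0.134 -0.991]
 [ 0.    -0.991  0.134]
 [-1.    -0.    -0.   ]]
```

View pics/both3.png

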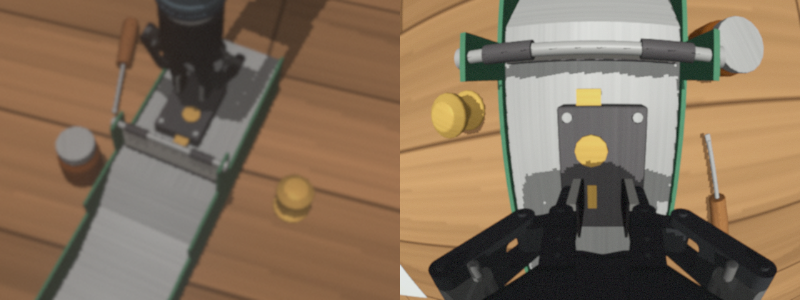

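The lock looks unmoved: the hub and bolt are at the same scene pixels, and its rear edge at wrist row 226 lies under the fingers. I check the fingertip height by depth.

Run:
```python
from h import *
K,t,r=RT('wrist'); d=np.load('pics/w3.npy'); im=cv2.imread('pics/w3.png')
v,u=np.indices(d.shape); dx=(u-K[0,2]);dy=(v-K[1,2]); rr=np.hypot(dx,dy)+1e-9; th=rr/K[0,0]
def cl(d):
    c=np.stack([d*np.tan(th)*dx/rr,d*np.tan(th)*dy/rr,d],-1); return c@r.T+t-O
P=cl(d); C=np.stack([P@U,P@N,P[...,2]],-1)
f=1.4
for n,a,b in [('bar',600,50),('lockfront',600,125),('hub',590,150),('lockmid',600,180),('lockrear',600,220),('deck behind',600,240),('Ltip',576,184),('Lf',572,200),('Rtip',628,184),('Rf',632,200),('knL',480,235)]:
    print(n,C[int(b*f),int((a-400)*f)].round(1))
cv2.imwrite('pics/c3.png',cv2.resize(im[220:380,190:370],(720,640))[:600])
S=cloud('scene',np.load('pics/s3.npy'))-O
print('hub scene'); 
for a,b in [(191,115),(181,140),(197,95),(205,85),(180,95)]:
    q=S[int(120+b*.7),int(140+a*.7)]; print((a,b),(q@U).round(1),(q@N).round(1),q[2].round(1))
```

```text
bar [ -2.2  -9.9 139. ]
lockfront [-49.5  -9.5 103.5]
hub [-66.9  -2.4 106.7]
lockmid [-91.6  -9.4 102. ]
lockrear [-128.8   -9.2  102. ]
deck behind [-166.4   -8.9   82. ]
Ltip [-80.8   5.4 133.3]
Lf [-80.4   5.4 155.4]
Rtip [-80.8 -27.  133.3]
Rf [-80.9 -26.9 154.3]
knL [-79.9  41.6 192.2]
hub scene
(191, 115) -65.6 -4.0 105.4
(181, 140) -28.9 -1.9 96.5
(197, 95) -100.7 -11.4 100.8
(205, 85) -78.2 10.9 167.4
(180, 95) -92.3 -31.2 100.2
```

View pics/c3.png

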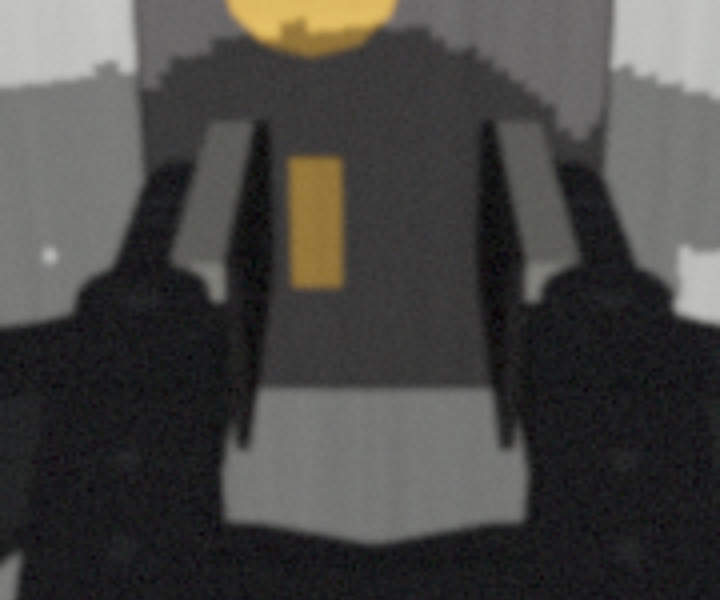

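```bash
cat >> h.py <<'E'
def wcl(d):
    K,t,r=RT('wrist'); v,u=np.indices(d.shape); dx=(u-K[0,2]);dy=(v-K[1,2]); rr=np.hypot(dx,dy)+1e-9; th=rr/K[0,0]
    P=np.stack([d*np.tan(th)*dx/rr,d*np.tan(th)*dy/rr,d],-1)@r.T+t-O
    return np.stack([P@U,P@N,P[...,2]],-1)
E
python3 - <<'E'
from h import *
d=np.load('pics/w3.npy'); C=wcl(d)
for c in (240,246,250,316,320,325): print(c,[tuple(C[r,c].round(0)) for r in range(242,290,6)])
print(cams.camera_params('wrist'))
S=cloud('scene',np.load('pics/s3.npy'))-O
X=S@U;Y=S@N;Z=S[...,2]
m=(Z>107)&(Z<200)&(X>-130)&(X<-50)&(abs(Y+11)<60)
for z in range(107,180,6):
    k=m&(Z>=z)&(Z<z+6); 
    if k.any(): print(z,k.sum(),X[k].min().round(),X[k].max().round(),Y[k].min().round(),Y[k].max().round())
E
```

```text
240 [(np.float64(-86.0), np.float64(12.0), np.float64(102.0)), (np.float64(-89.0), np.float64(12.0), np.float64(103.0)), (np.float64(-94.0), np.float64(13.0), np.float64(102.0)), (np.float64(-81.0), np.float64(8.0), np.float64(136.0)), (np.float64(-80.0), np.float64(7.0), np.float64(143.0)), (np.float64(-80.0), np.float64(6.0), np.float64(149.0)), (np.float64(-81.0), np.float64(6.0), np.float64(153.0)), (np.float64(-81.0), np.float64(5.0), np.float64(158.0))]
246 [(np.float64(-86.0), np.float64(9.0), np.float64(102.0)), (np.float64(-90.0), np.float64(9.0), np.float64(102.0)), (np.float64(-81.0), np.float64(6.0), np.float64(130.0)), (np.float64(-81.0), np.float64(5.0), np.float64(137.0)), (np.float64(-81.0), np.float64(5.0), np.float64(142.0)), (np.float64(-81.0), np.float64(4.0), np.float64(148.0)), (np.float64(-80.0), np.float64(3.0), np.float64(154.0)), (np.float64(-81.0), np.float64(3.0), np.float64(158.0))]
250 [(np.float64(-86.0), np.float64(7.0), np.float64(103.0)), (np.float64(-89.0), np.float64(7.0), np.float64(103.0)), (np.float64(-81.0), np.float64(4.0), np.float64(130.0)),
[... 1711 characters left out ...]
.0))]
{'intrinsics': array([[325.1922621 ,   0.        , 283.2714328 ],
       [  0.        , 325.1922621 , 208.93082496],
       [  0.        ,   0.        ,   1.        ]]), 'xyz': array([628.71907876, -16.85395617, 264.29720973]), 'attitude': array([-0.0933773 , -0.65128991,  0.74541097,  0.10707295])}
107 3 -61.0 -56.0 -12.0 6.0
113 1 -94.0 -94.0 -25.0 -25.0
119 8 -103.0 -81.0 -25.0 7.0
125 25 -98.0 -79.0 -35.0 13.0
131 37 -100.0 -79.0 -37.0 15.0
137 37 -98.0 -79.0 -37.0 14.0
143 41 -100.0 -79.0 -36.0 15.0
149 28 -99.0 -78.0 -33.0 14.0
155 33 -102.0 -79.0 -34.0 14.0
161 43 -96.0 -78.0 -54.0 28.0
167 83 -104.0 -77.0 -57.0 32.0
173 149 -101.0 -77.0 -59.0 35.0
179 62 -101.0 -78.0 -63.0 39.0
```

Both cameras put the fingertips at z≈124 while the reported TCP is 88.7, so the tips stand about 35 mm higher than the TCP reading. That explains why they passed over the lock with no force. I back off, go lower and check.

Call:
apply_moves(deltas=[{"travel":[0,0,20],"yaw":0},{"travel":[0,0,45],"yaw":0},{"travel":[0,0,65],"yaw":0},{"travel":[0,0,80],"yaw":0},{"travel":[0,0,82],"yaw":0},{"travel":[10,0,82],"yaw":0},{"travel":[20,0,82],"yaw":0},{"travel":[28,0,82],"yaw":0},{"travel":[30,0,82],"yaw":0},{"travel":[30,0,82],"yaw":0}])

```text
time_s: 5.3
tool_pos: [476.2, 3.0, 58.5]
ee_rot: [0.047, -0.705, 0.047, 0.706]
force: [0.8, 0.3, -0.6]
opening: 0.293
```

Run:
```python
from h import *
goal(-22,-11.7,54)
a,ds=snap('scene','s4');b,dw=snap('wrist','w4'); C=wcl(dw)
z=cv2.resize(a[120:330,140:420],(560,420),interpolation=cv2.INTER_CUBIC)
cv2.imwrite('pics/both4.png',cv2.resize(np.hstack([z,b]),(800,300))[:,:,::-1])
for c in (246,320): print(c,[tuple(map(int,C[r,c])) for r in range(236,290,4)])
S=cloud('scene',ds)-O; X=S@U;Y=S@N;Z=S[...,2]
m=(Z>84)&(X>-215)&(X<-145)&(abs(Y+11)<65)
for z in range(84,190,8):
    k=m&(Z>=z)&(Z<z+8)
    if k.any(): print(z,k.sum(),X[k].min().round(),X[k].max().round(),Y[k].min().round(),Y[k].max().round())
```

```text
t 5.3 chute -174.0 -12.0 58.5 F [ 0.8  0.3 -0.6] op 0.2934936029153891 j [-0.23  0.28  1.89  0.    0.97  1.48]
travel [   4.5   -0.2 -151.9] rot [array([-3.141e+00, -1.000e-04,  8.000e-04]), array([0.0006, 0.0005, 0.0001])]
[[-0.001 -0.134 -0.991]
 [ 0.    -0.991  0.134]
 [-1.    -0.     0.001]]
246 [(-161, 7, 80), (-163, 7, 81), (-166, 8, 79), (-167, 7, 81), (-162, 5, 98), (-162, 5, 102), (-162, 5, 106), (-162, 4, 111), (-162, 4, 113), (-161, 3, 119), (-162, 3, 122), (-162, 3, 125), (-162, 2, 128), (-163, 2, 129)]
320 [(-161, -29, 80), (-163, -30, 80), (-165, -30, 81), (-168, -30, 80), (-162, -28, 98), (-163, -27, 101), (-162, -27, 106), (-162, -26, 111), (-162, -26, 115), (-162, -25, 118), (-162, -25, 122), (-162, -25, 124), (-162, -25, 127), (-163, -24, 129)]
84 45 -197.0 -145.0 -76.0 7.0
92 28 -181.0 -162.0 -37.0 12.0
100 44 -184.0 -161.0 -37.0 14.0
108 44 -184.0 -161.0 -36.0 14.0
116 46 -186.0 -161.0 -37.0 14.0
124 37 -184.0 -161.0 -41.0 15.0
132 70 -186.0 -158.0 -55.0 25.0
140 168 -185.0 -159.0 -58.0 34.0
148 85 -186.0 -157.0 -64.0 38.0
156 108 -182.0 -155.0 -65.0 42.0
164 119 -182.0 -155.0 -70.0 45.0
172 118 -173.0 -155.0 -73.0 52.0
180 207 -187.0 -152.0 -76.0 54.0
188 244 -186.0 -153.0 -75.0 52.0
```

View pics/both4.png

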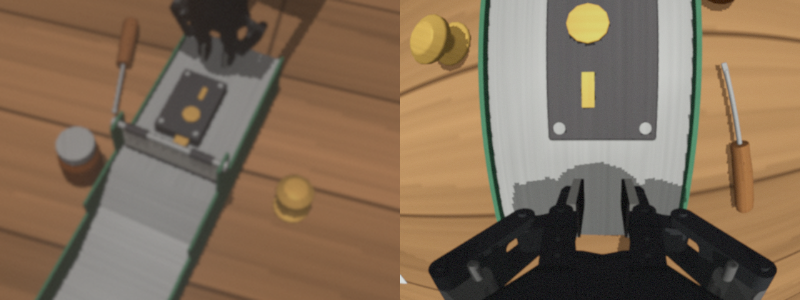

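The tips are now about 95 mm high, so the offset is about 36 mm. I lower another 7 mm (tips at about 88) and push.

Call:
apply_moves(deltas=[{"travel":[4,0,0],"yaw":0},{"travel":[7,0,-5],"yaw":0},{"travel":[7,0,-13],"yaw":0},{"travel":[7,0,-20],"yaw":0},{"travel":[7,0,-27],"yaw":0},{"travel":[7,0,-36],"yaw":0},{"travel":[7,0,-46],"yaw":0},{"travel":[7,0,-56],"yaw":0},{"travel":[7,0,-66],"yaw":0},{"travel":[7,0,-75],"yaw":0}])

```text
time_s: 6.65
tool_pos: [551.1, -7.1, 51.7]
ee_rot: [0.047, -0.705, 0.047, 0.706]
force: [-1.6, 0.5, 1.2]
opening: 0.293
```

Run:
```python
from h import *
goal(-24,-11.7,52)
a,ds=snap('scene','s5');b,dw=snap('wrist','w5'); C=wcl(dw)
z=cv2.resize(a[120:330,140:420],(560,420),interpolation=cv2.INTER_CUBIC)
cv2.imwrite('pics/both5.png',cv2.resize(np.hstack([z,b]),(800,300))[:,:,::-1])
```

```text
t 6.65 chute -98.4 -12.0 51.7 F [-1.6  0.5  1.2] op 0.2932567681853092 j [-0.22  0.4   1.72 -0.    1.02  1.49]
travel [ -0.3  -0.2 -74.4] rot [array([-3.1409e+00, -0.0000e+00,  4.0000e-04]), array([0.0007, 0.0002, 0.    ])]
[[-0.    -0.134 -0.991]
 [ 0.    -0.991  0.134]
 [-1.    -0.     0.   ]]
```

View pics/both5.png

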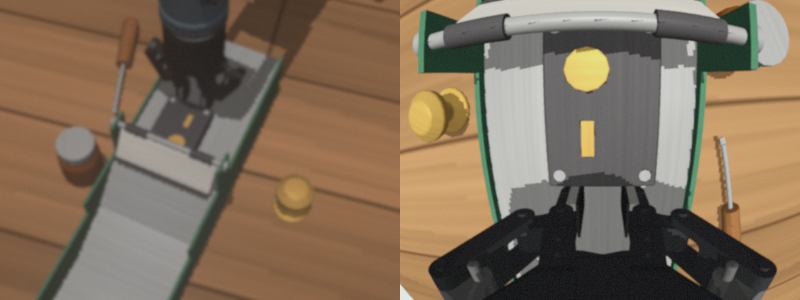

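The lock moves straight with its rear (wrist row 185) against the tips, and the flap is swinging open. I finish the push.

Call:
apply_moves(deltas=[{"travel":[0,0,-7],"yaw":0},{"travel":[0,0,-15],"yaw":0},{"travel":[0,0,-24],"yaw":0},{"travel":[0,0,-33],"yaw":0},{"travel":[0,0,-42],"yaw":0},{"travel":[0,0,-51],"yaw":0},{"travel":[0,0,-60],"yaw":0},{"travel":[0,0,-68],"yaw":0},{"travel":[0,0,-73],"yaw":0},{"travel":[0,0,-74],"yaw":0}])

```text
time_s: 8.0
tool_pos: [624.5, -17.1, 51.9]
ee_rot: [-0.047, 0.706, -0.047, -0.705]
force: [-0.2, -0.3, -0.4]
opening: 0.297
```

Run:
```python
from h import *
goal(-24,-11.7,52)
a,ds=snap('scene','s6');b,dw=snap('wrist','w6')
z=cv2.resize(a[120:390,140:420],(560,540),interpolation=cv2.INTER_CUBIC)[:,:]
b=cv2.resize(b,(720,540))
cv2.imwrite('pics/both6.png',cv2.resize(np.hstack([z,b]),(800,338))[:,:,::-1])
```

```text
t 8.0 chute -24.3 -12.0 51.9 F [-0.2 -0.3 -0.4] op 0.29714104352688747 j [-0.21  0.52  1.53  0.    1.1   1.5 ]
travel [-0.1 -0.3 -0.3] rot [array([-3.1409e+00,  0.0000e+00, -1.2000e-03]), array([ 0.0006, -0.0007, -0.    ])]
[[ 0.001 -0.134 -0.991]
 [-0.    -0.991  0.134]
 [-1.     0.    -0.001]]
```

View pics/both6.png

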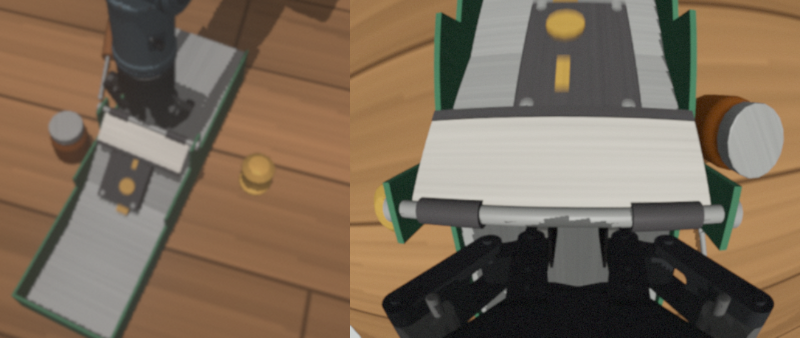

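The lock has tipped over the edge and is sliding down (hub at 127,186 in the scene half). I draw back straight and lift.

Call:
apply_moves(deltas=[{"travel":[0,0,10],"yaw":0},{"travel":[0,0,30],"yaw":0},{"travel":[0,0,55],"yaw":0},{"travel":[0,0,80],"yaw":0},{"travel":[0,0,105],"yaw":0},{"travel":[0,0,125],"yaw":0},{"travel":[-15,0,140],"yaw":0},{"travel":[-45,0,145],"yaw":0},{"travel":[-75,0,145],"yaw":0},{"travel":[-90,0,145],"yaw":0}])

```text
time_s: 9.35
tool_pos: [480.2, 2.5, 143.4]
ee_rot: [-0.047, 0.706, -0.048, -0.705]
force: [0.8, -0.1, -0.5]
opening: 0.294
```

Call:
apply_moves(deltas=[{"travel":[-10,0,0],"yaw":0},{"travel":[-30,0,0],"yaw":0},{"travel":[-40,0,0],"yaw":0},{"travel":[-40,0,10],"yaw":0},{"travel":[-40,0,20],"yaw":0},{"travel":[-40,0,20],"yaw":0},{"travel":[-40,0,20],"yaw":0},{"travel":[-40,0,20],"yaw":0},{"travel":[-40,0,20],"yaw":0},{"travel":[-40,0,20],"yaw":0}])

```text
time_s: 10.6
tool_pos: [460.4, 5.1, 181.7]
ee_rot: [0.047, -0.705, 0.047, 0.706]
force: [-0.3, -0.0, -1.4]
opening: 0.295
```

Run:
```python
from h import *
goal(-24,-11.7,52)
a,ds=snap('scene','s7');b,dt=snap('top','t7')
z=cv2.resize(a[120:400,120:400],(600,600),interpolation=cv2.INTER_CUBIC)
t=cv2.resize(b[40:320,180:460],(600,600),interpolation=cv2.INTER_CUBIC)
cv2.imwrite('pics/both7.png',cv2.resize(np.hstack([z,t]),(800,400))[:,:,::-1])
P=cloud('top',dt); P0=cloud('top',np.load('pics/top.npy')); B0=cv2.imread('pics/top.png')[:,:,::-1]
for n,u,v in [('knob',218,189),('jar',362,174),('driver',364,285)]:
    s=np.s_[v-25:v+25,u-20:u+20]; print(n,P0[v,u].round(1),P[v,u].round(1),'diff',np.abs(B0[s].astype(int)-b[s]).mean().round(2))
Q=P-O; X=Q@U;Y=Q@N;Z=Q[...,2]
m=(b.max(2)<110)&(X>40)&(X<262)&(abs(Y)<66)&(Z>15)
print('lock',m.sum(),[ (w[m].min().round(),np.median(w[m]).round(),w[m].max().round()) for w in(X,Y,Z)])
S=cloud('scene',ds)-O; X=S@U;Y=S@N;Z=S[...,2]
for z in range(84,130,8):
    k=(X>-30)&(X<60)&(abs(Y)<60)&(Z>=z)&(Z<z+8); print('flap z',z,k.sum(),np.median(X[k]).round(1) if k.any() else '')
```

```text
t 10.6 chute -189.9 -12.0 181.7 F [-0.3 -0.  -1.4] op 0.29454438038942987 j [-0.23  0.11  1.76  0.    1.27  1.47]
travel [ 129.7   -0.2 -165.9] rot [array([-3.1409e+00, -0.0000e+00,  2.0000e-04]), array([0.0007, 0.0001, 0.    ])]
[[-0.    -0.134 -0.991]
 [ 0.    -0.991  0.134]
 [-1.    -0.     0.   ]]
knob [626.1 151.6  59.1] [626.  151.4  60.1] diff 5.13
jar [ 654.7 -144.    80.8] [ 654.8 -144.    80.7] diff 5.26
driver [ 427.7 -155.7   23.5] [478.3 -26.6 603.1] diff 47.5
lock 1106 [(np.float64(114.0), np.float64(157.0), np.float64(215.0)), (np.float64(-44.0), np.float64(-15.0), np.float64(20.0)), (np.float64(20.0), np.float64(39.0), np.float64(49.0))]
flap z 84 137 2.3
flap z 92 123 1.8
flap z 100 104 1.8
flap z 108 127 1.8
flap z 116 117 1.9
flap z 124 42 2.1
```

View pics/both7.png

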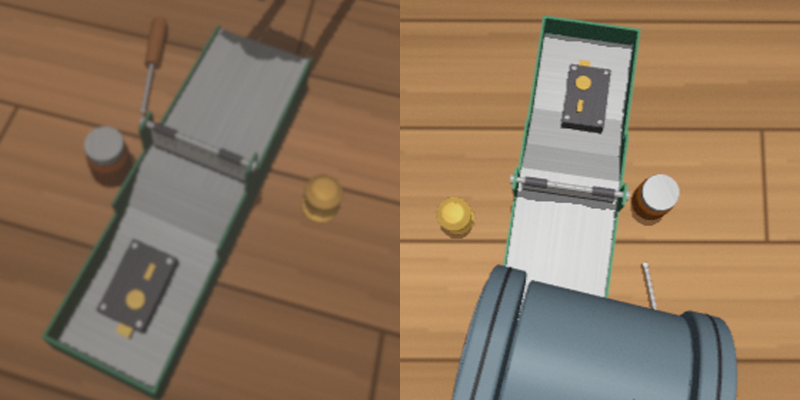

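The flap is shut (x≈2 at every height). The knob and jar have not moved, and the driver looks unmoved. The lock's rear is still on the slide (z 20-49), so I wait to see whether it is still moving, and raise the arm further.

Call:
apply_moves(deltas=[{"travel":[-10,0,0],"yaw":0},{"travel":[-20,0,0],"yaw":0},{"travel":[-20,0,0],"yaw":0},{"travel":[-20,0,0],"yaw":0},{"travel":[-20,0,0],"yaw":0},{"travel":[-20,0,0],"yaw":0},{"travel":[-20,0,0],"yaw":0},{"travel":[-20,0,0],"yaw":0},{"travel":[-20,0,0],"yaw":0},{"travel":[-20,0,0],"yaw":0}])

```text
time_s: 11.95
tool_pos: [460.4, 5.1, 201.8]
ee_rot: [0.047, -0.706, 0.047, 0.706]
force: [0.3, -0.9, -0.9]
opening: 0.29
```

Run:
```python
from h import *
b0=cv2.imread('pics/t7.png')[:,:,::-1];d0=np.load('pics/t7.npy')
b1,d1=snap('top','t8'); a1,e1=snap('scene','s8')
for b,d in((b0,d0),(b1,d1)):
    Q=cloud('top',d)-O; X=Q@U;Y=Q@N;Z=Q[...,2]
    m=(b.max(2)<110)&(X>40)&(X<262)&(abs(Y)<66)&(Z>15)
    n,l,s,_=cv2.connectedComponentsWithStats(m.astype(np.uint8)); m=l==1+s[1:,4].argmax()
    A=np.c_[X[m],Y[m],np.ones(m.sum())]; f=np.linalg.lstsq(A,Z[m],rcond=None)[0]
    print(m.sum(),cv2.minAreaRect(np.c_[X[m],Y[m]].astype(np.float32)),'z',Z[m].min(),Z[m].max(),'plane',f)
    for x0 in range(60,270,15):
        k=(abs(X-x0)<4)&(abs(Y+15)<15)&(Z<90); print(x0,np.median(Z[k]).round(1),end='; ')
    print()
s0=cv2.imread('pics/s7.png').astype(int)[:,:,::-1]; print('scene chg on driver',np.abs(cv2.imread('pics/scene.png').astype(int)[130:205,215:240]-a1[130:205,215:240,::-1]).mean(), 'tray',np.abs(s0-a1)[230:390,150:300].mean())
```

```text
1106 ((164.2118682861328, -12.244483947753906), (63.81047439575195, 101.20221710205078), 89.81228637695312) z 20.48244403033266 49.39765457094791 plane [-6.92982696e-02  4.72519879e-03  5.01110432e+01]
60 55.2; 75 41.8; 90 34.0; 105 27.8; 120 44.3; 135 43.2; 150 41.7; 165 39.2; 180 39.7; 195 36.1; 210 33.9; 225 14.5; 240 11.3; 255 11.2; 
1106 ((164.78648376464844, -12.314544677734375), (63.949623107910156, 101.10023498535156), 89.80787658691406) z 21.669668488895127 48.705560149550934 plane [-6.88288916e-02  3.08350948e-03  5.00120704e+01]
60 53.7; 75 41.2; 90 34.0; 105 28.1; 120 43.8; 135 43.4; 150 41.7; 165 39.5; 180 39.6; 195 36.5; 210 33.9; 225 19.3; 240 11.1; 255 11.2; 
scene chg on driver 2.664888888888889 tray 0.9742083333333333
```

```bash
python3 -c "
from bench import env
print(env.job_done())"
```

```text
the job is handed in; nothing more can be done
None
```

The lock went under the flap and slid down into the tray, the flap fell shut behind it, and I handed the job in at about 12 s.

**First pass failed:** the fingers went over the lock without moving it. The cameras showed the fingertips about 36 mm higher than the reported TCP height, and I never found out why. I backed off, lowered the arm by that amount and pushed the lock straight through.

**Last checks before hand-in:**
- **Flap:** it hangs vertical, about 2 mm from x = 0 at every height measured.
- **Lock:** it is at rest, with its middle about 165 mm past the flap (the tray runs from 144 to 270 mm) and below the tray walls. It did not end quite flat: its rear end still rests on the foot of the slide, tilted about 0.07 rad. Two views 1.3 s apart showed no real movement.
- **Other objects:** the knob and jar measured within about 1 mm of where they started. The arm hid the driver from the top camera, so that comparison failed, but the scene view shows it unchanged.
- **Forces:** every wrist force reading between moves was below 3 N, and the arm was clear of everything at hand-in.

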